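Open the kit box: turn the buttons, lift out the panel

TASK

Open the grey kit box: turn both turn buttons on its rim a quarter turn aside so that they no longer hold the plywood panel, leaving the panel in its frame until both are clear. Then lift the panel level and straight out by its handle and lay it gently, flat and handle up, on the floor of the low tray; leave the buttons turned aside and the other things on the bench where they are.

Things in the scene. Friction and masses are not known exactly. Their poses are not given: they have to be found in the camera images.
- box: Grey steel kit box fixed to the bench, upright, 248 (its x) by 166 mm (its y), 90 mm high; yaw within 0.35 rad. Origin: centre of its underside. Its top is a flat rim at 90 mm height, 46 mm wide at the two x ends (where the turn buttons are), 20 mm at the sides, around an opening 156 (x) by 126 mm (y). The panel lies in it on a ledge at 80 mm height, with 3 mm play on each side.
- panel: Loose plywood panel, 150 mm (its x) by 120 mm (its y), 9 mm thick, about 0.3 kg (0.2 to 0.4), starting in the box's opening with its axes along the box's (top face 1 mm below the rim). Origin: centre of its underside; z is up through the handle. Black bridge handle on its middle.
- handle (a point): Centre of the grip bar of the panel's handle, 42 mm above the panel's underside. The bar runs along the panel's x, 90 mm long, 16 mm wide (y), 14 mm high; it stands on two posts 38 mm either side of the middle (each 14 mm along x), so the gap under the bar is 27 mm high.
- near_pivot (a point): Point on the rim's top surface on the turning axis of the near button: at x = -97 mm, y = 0, z = 90 mm in the box's frame (the end nearer the robot).
- far_pivot (a point): Point on the rim's top surface on the turning axis of the far button: at x = +97 mm, y = 0, z = 90 mm in the box's frame (the end farther from the robot).
- near_button (a joint): Angle (rad) of the near turn button: dark steel bar 64 long, 14 wide, 14 mm thick, underside 3 mm over the rim; tongue 40 mm and tail 24 mm from the pivot. At 0 the tongue points to the box's +x, 18 mm over the panel; + is counter-clockwise from above. Starts within 0.45 of 0; turns either way to stops at +1.6/-1.6 (along the rim); clear of the panel beyond 1.25. Friction 0.08 N m holds it.
- far_button (a joint): Angle (rad) of the far turn button, the same shape and behaviour. At 0 its tongue points along the box's -x, over the panel; positive turns it counter-clockwise seen from above; stops at +1.6 and -1.6, clear of the panel beyond about 1.25 either way.
- tray: Low open tray fixed to the bench, 240 mm (its x) by 190 mm (its y), turned about the vertical by at most 0.3 rad; dark rubber floor 6 mm above the bench, bright steel lip 5 mm thick and 18 mm high all round (inside 230 by 180 mm). Origin: centre of its underside. It stands to the left or the right of the box.
- stock_bin: Bystander: loose blue plastic stock bin, 150 by 105 mm, 80 mm high, beyond the work. Origin: centre of its underside.
- carton: Bystander: loose closed cardboard carton, 120 by 160 mm, 70 mm high, at the other side of the work. Origin: centre of its underside.
- tape_roll: Bystander: loose brown roll of tape lying flat, 100 mm across, 48 mm high, at the left or right of the work. Origin: centre of its underside.
Not all that is in view belongs to the job. Leave any purple or red look-alike of the panel alone.

How it is judged:
On the way, in this order (a step that is already met when the one before it is completed fails the run):
1. both turn buttons are turned clear of the panel (1.25 rad or more either way) while the panel still lies in its frame ((value of joint near_button above 1.25 rad or value of joint near_button below -1.25 rad) and (value of joint far_button above 1.25 rad or value of joint far_button below -1.25 rad) and z of panel in the frame of box below 0.084 m and horizontal distance between panel and box below 0.008 m), for 0.2 s.
2. the panel is lifted straight out of its frame: its underside above the rim, within 40 mm of the box's middle, less than 0.3 rad off level (z of panel in the frame of box above 0.092 m and horizontal distance between panel and box below 0.04 m and angle between panel's own z axis and vertical below 0.3 rad).
At the end, for the whole second after the job is handed in: The panel lies at rest, flat (within 0.05 rad) and handle up on the tray's floor inside the lip (underside 3 to 10 mm above the bench, its middle within 80 mm of the tray's), released; both turn buttons are still turned aside, at least 1.2 rad either way (z of panel in the frame of tray between 0.003 and 0.01 m and horizontal distance between panel and tray below 0.08 m and angle between panel's own z axis and vertical below 0.05 rad and linear speed of panel below 0.02 m/s and (value of joint near_button above 1.2 rad or value of joint near_button below -1.2 rad) and (value of joint far_button above 1.2 rad or value of joint far_button below -1.2 rad)); the robot touches nothing.
It fails at once if the panel is dropped or slammed into the tray (moving faster than 0.55 m/s with its underside less than 19 mm above the tray's floor) (z of panel in the frame of tray below 0.025 m and horizontal distance between panel and tray below 0.12 m and linear speed of panel above 0.55 m/s).
It fails at once if a bystander is displaced by more than 30 mm (distance of any of stock_bin, carton, tape_roll from where it was at the start of the episode above 0.03 m).
It also fails if it takes over 72 s, if anything falls off the work surface, if the arm or the gripper's body presses on something with over 40 N, if the wrist force passes 120 N, or if a joint passes its speed limit or range.

ROBOT

A 6-joint arm with a two-finger parallel gripper is mounted at the origin on the work surface. World frame = base frame: x ahead of the robot, y to its left, z up, the work surface at z = 0. Lengths are in m, angles in rad, forces in N, time in s.
With the tool pointing down it reaches from about 0.35 to 0.8 m from the base axis. Payload 7.3 kg.
Tool frame: the origin (TCP) lies on the centre line of the jaws, within the pads' length; the fingertips stand 22 mm ahead of it and the grasp point (between the pads) lies 3 mm ahead of it; y points along the fingers, x is the direction in which the jaws open and shut, and the axes are right-handed (so a half turn about y gives the same grasp; the last joint's range is limited). The gripper opens to 85 mm and grips with 20 to 120 N. Pads are 22 mm wide; open, the fingers measure 114 mm over their backs; the gripper's body (76 mm by 85 mm) begins 54 mm behind the grasp point. The pads swing forward as they close: fully open they stand 13 mm farther back than shut.
Start: joints at [1.181, 0.342, 1.524, -0, 1.275, -0.146], TCP at [0.127, 0.509, 0.253] pointing down, gripper open.
Joint ranges: [-2.53, 2.53], [-0.77, 2.02], [0.04, 2.7], [-1, 4.14], [0.28, 2.66], [-3.11, 3.11]. Speed limits (rad/s): [2.57, 2.57, 3.14, 3.14, 3.14, 3.14].

INTERFACE

Orientations are given as a 3x3 rotation matrix whose columns are the frame's x, y, z axes.
In Python, from workcell import read_state, snapshot, camera_info, close_job gives the robot as it stands. The module is installed in compiled form; this text tells all that it offers.
- The arm moves only by the tool step_arm, never from a script. Its argument "series" is a list of rows, each a list of 3 entries, a list of its own where there are three numbers: the finger opening in cm, from 0 to 8.54, then the shift along the tool's x, y, z in cm, then the turn, a rotation vector about the tool's x, y, z in degrees. In form: [[hand, [dx, dy, dz], [wx, wy, wz]], ...]. A call has 1 to 20 rows; each row is the pose to reach, as a shift and turn from the pose measured when the call began, along the tool's axes at that moment; what a row does not reach only later rows make up. A row lasts 1/8 s, in which the tool goes at most 62.5 mm and 10.7 degrees, less where a joint would pass 70% of its speed; a pose out of reach is approached as far as the arm can. A call with a gripper value outside its range is refused whole. The fingers move at their own pace and stop on an object; the grip force is fixed at half the most. Time passes only in rows, so rows that repeat a pose let the fingers close. It gives the time, the measured TCP pose, the force and the opening at its end, in the units of the state.
- read_state(): the state, without advancing time (a new reading comes with each control period).
- snapshot(name): name is "scene" or "top" or "wrist"; returns the picture (420x560x3 uint8, blue, green, red); there is no depth.
- camera_info(name): a dict with "K" (3x3 intrinsics, pixels), "k1" (the pictures are not rectified: a ray, as slopes to the right and down, at radius r is drawn at 1 + k1 r^2 times it, then the intrinsics apply), "R" (3x3) and "t" (3): a world point X has camera coordinates R X + t; the wrist camera has in their place "T_tool_cam" (4x4, takes a point from camera to tool coordinates, whose origin is the TCP and whose axes are the tool frame's). Camera axes: x right, y down, z forward; pixel columns grow to the right and rows downward; lengths in m; the calibration is good to about 2 mm. A picture is of the moment at which its call begins: read the wrist's pose just before it. camera_info takes no time and is no camera call.
- close_job(): hands the job in, once; it reports no verdict.
The state is a dict: "time": time; "joint_pos": joint angles; "dq": joint speeds; "tau": joint torques, N m; "position": TCP position; "eef_rot": TCP orientation; "force": force on the tool from outside, world axes, zero at the start; "moment": the same for the moment, N m; "grip_width": finger opening in m.
Only numpy, scipy, OpenCV 4.12 (cv2) and the standard library are available. Lean on these libraries where they do the work, as an engineer would, in place of code of your own. Each camera call takes 0.05 s, during which the arm holds its last target.

## Working session

There is one attempt and no reset: what is moved stays moved. The work goes in short steps, Python scripts to look and compute and a tool call to move; the robot and the scene stay as the last step left them, time stands still between calls to the robot, and variables do not carry over. Pictures are saved under pics/ and viewed, and the job is handed in when it is done.

Besides the shell and the picture viewer there is one more tool, called after "Call:" as name([rows], argument=value, ...), one row to a line, values as JSON. step_arm: Moves the arm, as the interface text tells. Its arguments: {"type":"object","properties":{"series":{"type":"array"}},"required":["series"]}

```bash
mkdir -p pics
python3 - <<'E'
from workcell import *
import cv2,numpy as np
np.set_printoptions(precision=4,suppress=True)
s=read_state();print(s)
for n in("scene","top"):
    cv2.imwrite(f"pics/{n}0.png",snapshot(n));print(n,camera_info(n))
print(camera_info("wrist"))
E
```

```text
{'time': 0.0, 'joint_pos': array([ 1.181 ,  0.3427,  1.525 ,  0.    ,  1.2754, -0.146 ]), 'dq': array([-0.0014,  0.002 , -0.0012,  0.0014,  0.    , -0.    ]), 'tau': array([ -0.0012, -43.3675, -24.6015,  -0.0004,   0.0077,   0.    ]), 'position': array([0.1266, 0.5091, 0.2526]), 'eef_rot': array([[ 0.2414, -0.0006, -0.9704],
       [ 0.9704, -0.0014,  0.2414],
       [-0.0015, -1.    ,  0.0002]]), 'force': array([0.3353, 0.4824, 0.1809]), 'moment': array([-0.0311,  0.0012,  0.0058]), 'grip_width': 0.08551810845966692}
scene {'K': array([[410.4979,   0.    , 277.1771],
       [  0.    , 410.4979, 205.6153],
       [  0.    ,   0.    ,   1.    ]]), 'k1': 0.012271463899690468, 'R': array([[-0.8309,  0.5562, -0.0142],
       [ 0.4783,  0.701 , -0.529 ],
       [-0.2843, -0.4464, -0.8485]]), 't': array([ 0.4335, -0.2068,  1.3129])}
top {'K': array([[424.4663,   0.    , 270.6996],
       [  0.    , 424.4663, 212.3899],
       [  0.    ,   0.    ,   1.    ]]), 'k1': -0.023711060485188683, 'R': array([[-0.0273, -0.9995, -0.0164],
       [-0.9969,  0.0284, -0.073 ],
       [ 0.0734,  0.0144, -0.9972]]), 't': array([0.025 , 0.5305, 1.2075])}
{'K': array([[328.8177,   0.    , 282.0474],
       [  0.    , 328.8177, 205.4055],
       [  0.    ,   0.    ,   1.    ]]), 'k1': 0.022677051327871383, 'T_tool_cam': array([[ 1.    , -0.0008,  0.0003, -0.0006],
       [-0.0005, -0.271 ,  0.9626, -0.1217],
       [-0.0007, -0.9626, -0.271 ,  0.0688],
       [ 0.    ,  0.    ,  0.    ,  1.    ]])}
```

View pics/scene0.png

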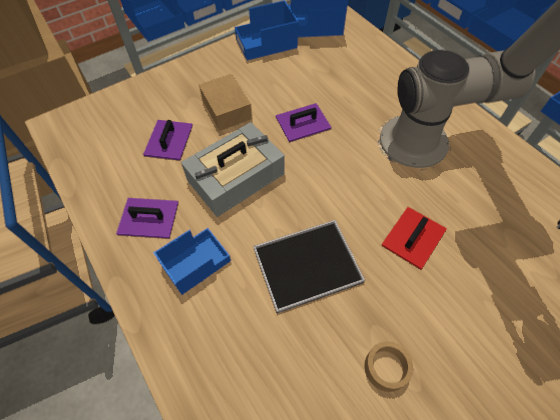

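View pics/top0.png

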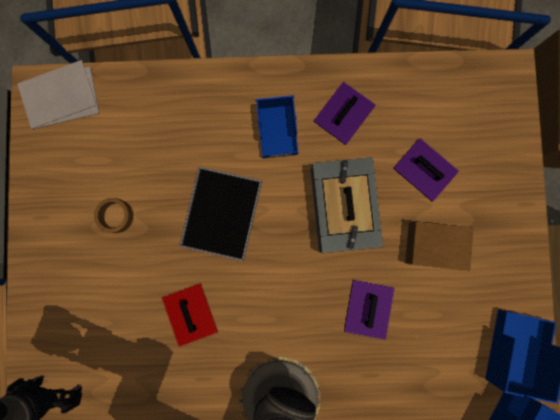

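Top view: the grey box with the plywood panel is at about (347,205) and the tray is at (222,213). Possible panels are plywood (349,204), purple (345,112), (427,169), (370,310) and red (190,314). I choose the plywood one in the grey box and will check it in a close crop.

```bash
cat > h.py <<'E'
from workcell import *
import cv2,numpy as np
np.set_printoptions(precision=4,suppress=True)
def dist(ci): return np.array([ci["k1"],0,0,0,0])
def cam(n,s=None):
    ci=camera_info(n)
    if n=="wrist":
        T=np.eye(4);T[:3,:3]=s["eef_rot"];T[:3,3]=s["position"]
        M=np.linalg.inv(T@ci["T_tool_cam"]);return ci["K"],dist(ci),M[:3,:3],M[:3,3]
    return ci["K"],dist(ci),ci["R"],ci["t"]
def ray(c,px):
    K,d,R,t=c
    u=cv2.undistortPoints(np.array(px,float).reshape(-1,1,2),K,d).reshape(-1,2)
    return -R.T@t, np.c_[u,np.ones(len(u))]@R
def plane(c,px,z):
    o,d=ray(c,px);return o+d*((z-o[2])/d[:,2])[:,None]
def proj(c,X):
    K,d,R,t=c
    return cv2.projectPoints(np.array(X,float).reshape(-1,1,3),cv2.Rodrigues(R)[0],t,K,d)[0].reshape(-1,2)
E
python3 - <<'E'
from h import *
im=cv2.imread("pics/top0.png")
a=cv2.resize(im[145:265,295:400],None,fx=5,fy=5,interpolation=cv2.INTER_CUBIC);cv2.imwrite("pics/top0c.png",a)
im2=cv2.imread("pics/scene0.png")
a=cv2.resize(im2[110:220,170:300],None,fx=5,fy=5,interpolation=cv2.INTER_CUBIC);cv2.imwrite("pics/scene0c.png",a)
E
```

```text
(no output)
```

View pics/top0c.png

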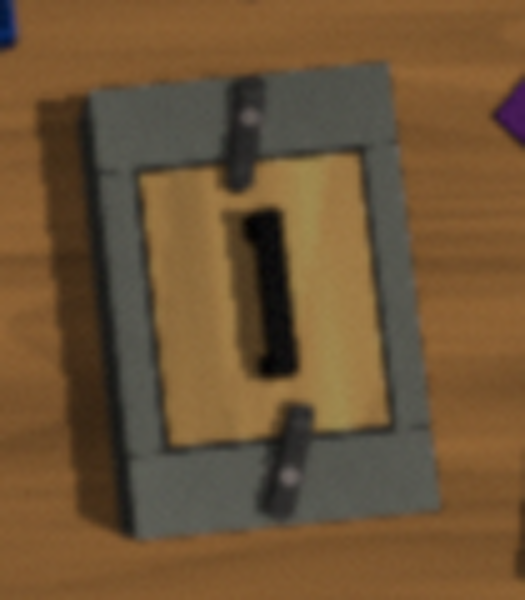

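View pics/scene0c.png

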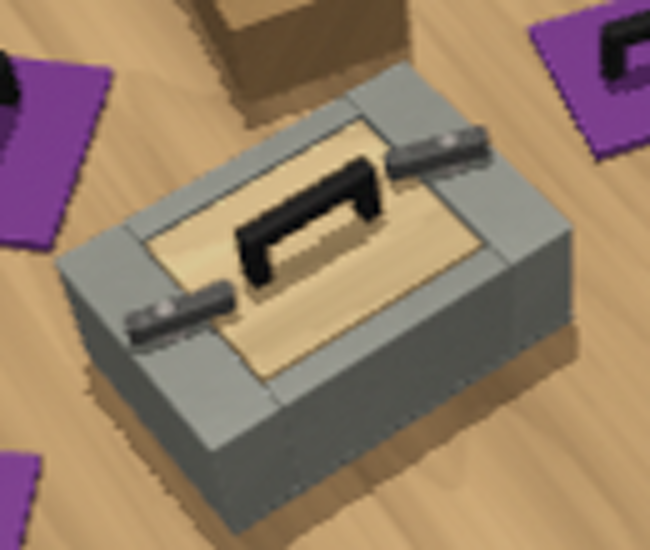

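The crop confirms the plywood panel in the grey box. The far pivot is at crop (249,118), the near pivot at (289,476), and the rim's corners are clear.

Run:
```python
from h import *
c=cam("top")
f=lambda p:np.array(p)/5.+[295-.4,145-.4]
C=plane(c,f([(88,93),(388,63),(440,510),(135,540)]),.09)  # far-left, far-right, near-right, near-left
print("corners",C,"centre",C.mean(0))
yaw=np.arctan2(*((C[0]+C[1]-C[2]-C[3])[[1,0]]));yaw2=np.arctan2(-(C[0]+C[3]-C[1]-C[2])[0],(C[0]+C[3]-C[1]-C[2])[1]);print("yaw",yaw,yaw2, np.linalg.norm(C[0]-C[1]),np.linalg.norm(C[1]-C[2]))
P=plane(c,f([(249,118),(289,476)]),.107);print("pivots",P,P.mean(0),np.linalg.norm(P[0]-P[1]),np.arctan2(*(P[0]-P[1])[[1,0]]))
T=plane(c,f([(238,188),(299,405)]),.107);print("tongue",T)
for i in(0,1):print(np.linalg.norm(T[i]-P[i]),np.arctan2(*(T[i]-P[i])[[1,0]]))
# handle
H=plane(c,f([(271,295)]),.80*0+.129);print("handle",H)
# scene check
cs=cam("scene");g=lambda p:np.array(p)/5.+[170-.4,110-.4]
S=plane(cs,g([(405,63),(571,230),(212,450),(58,262)]),.09);print(S,S.mean(0))
Q=plane(cs,g([(167,310),(452,143)]),.107);print("scene pivots",Q,Q.mean(0))
# tray
im=cv2.imread("pics/top0.png")
m=((im.max(2)<45)).astype(np.uint8);m[:,:170]=0;m[:,275:]=0;m[:155]=0;m[270:]=0
m=cv2.morphologyEx(m,cv2.MORPH_OPEN,np.ones((3,3)))
k=max(cv2.findContours(m,0,1)[0],key=cv2.contourArea);r=cv2.minAreaRect(k);b=cv2.boxPoints(r)
B=plane(c,b,.006);print("tray",b,B,B.mean(0),[np.linalg.norm(B[i]-B[i-1]) for i in range(4)])
e=B[1]-B[0];print(np.arctan2(e[1],e[0]))
print("purple near",plane(c,[(370,310)],.009),"red",plane(c,[(190,314)],0.009),"carton",plane(c,[(412,220),(470,250)],.07))
```

```text
corners [[ 0.6579 -0.1084  0.09  ]
 [ 0.6697 -0.2735  0.09  ]
 [ 0.4245 -0.2905  0.09  ]
 [ 0.413  -0.1253  0.09  ]] centre [ 0.5413 -0.1994  0.09  ]
yaw 0.06930355759749299 0.0706487641780734 0.16549906163634134 0.24573593785799308
pivots [[ 0.6384 -0.1932  0.107 ]
 [ 0.4451 -0.2068  0.107 ]] [ 0.5418 -0.2     0.107 ] 0.1938328080954058 0.07003183014590846
tongue [[ 0.6005 -0.1858  0.107 ]
 [ 0.4828 -0.2137  0.107 ]]
0.03863499507398121 2.9472149660035676
0.03831762622283236 -0.1805919226138524
handle [[ 0.5402 -0.1974  0.129 ]]
[[ 0.4247 -0.2873  0.09  ]
 [ 0.4144 -0.1239  0.09  ]
 [ 0.6573 -0.1085  0.09  ]
 [ 0.6679 -0.2695  0.09  ]] [ 0.5411 -0.1973  0.09  ]
scene pivots [[ 0.6365 -0.1917  0.107 ]
 [ 0.4428 -0.2045  0.107 ]] [ 0.5396 -0.1981  0.107 ]
tray [[181.9211 244.5904]
 [199.6432 168.1636]
 [258.9471 181.9153]
 [241.225  258.342 ]] [[0.4451 0.2722 0.006 ]
 [0.669  0.2168 0.006 ]
 [0.6227 0.0425 0.006 ]
 [0.4006 0.0996 0.006 ]] [0.5344 0.1578 0.006 ] [np.float64(0.17816174620495287), np.float64(0.23063253662469219), np.float64(0.18037188247685343), np.float64(0.22935569264627637)]
-0.24220743367222575
purple near [[ 0.2434 -0.2663  0.009 ]] red [[0.245  0.2508 0.009 ]] carton [[ 0.4951 -0.3799  0.07  ]
 [ 0.4081 -0.5352  0.07  ]]
```

```bash
cat >> h.py <<'E'
def go(p,yaw=None,s=None):
    s=s or read_state();R=s["eef_rot"]
    if yaw is None: yaw=np.arctan2(R[1,0],R[0,0])
    G=np.array([[np.cos(yaw),0,-np.sin(yaw)],[np.sin(yaw),0,np.cos(yaw)],[0,-1,0]])
    w=cv2.Rodrigues(R.T@G)[0].ravel()
    print("shift cm",(R.T@(np.array(p)-s["position"])*100).round(2),"turn deg",np.rad2deg(w).round(1))
E
python3 - <<'E'
from h import *
go((.45,.15,.25),1.39);go((.444,-.206,.22),1.39)
E
```

```text
shift cm [-27.05   0.3  -40.06] turn deg [-0.  -3.6 -0.1]
shift cm [-61.74   3.34 -48.07] turn deg [-0.  -3.6 -0.1]
```

Call:
step_arm([
  [8.5,[-27,0.3,-40],[0,-3.6,0]],
  [8.5,[-27,0.3,-40],[0,-3.6,0]],
  [8.5,[-27,0.3,-40],[0,-3.6,0]],
  [8.5,[-27,0.3,-40],[0,-3.6,0]],
  [8.5,[-27,0.3,-40],[0,-3.6,0]],
  [8.5,[-27,0.3,-40],[0,-3.6,0]],
  [8.5,[-27,0.3,-40],[0,-3.6,0]],
  [8.5,[-27,0.3,-40],[0,-3.6,0]],
  [8.5,[-61.7,3.3,-48.1],[0,-3.6,0]],
  [8.5,[-61.7,3.3,-48.1],[0,-3.6,0]],
  [8.5,[-61.7,3.3,-48.1],[0,-3.6,0]],
  [8.5,[-61.7,3.3,-48.1],[0,-3.6,0]],
  [8.5,[-61.7,3.3,-48.1],[0,-3.6,0]],
  [8.5,[-61.7,3.3,-48.1],[0,-3.6,0]],
  [8.5,[-61.7,3.3,-48.1],[0,-3.6,0]],
  [8.5,[-61.7,3.3,-48.1],[0,-3.6,0]],
  [8.5,[-61.7,3.3,-48.1],[0,-3.6,0]],
])

```text
time: 2.22
position: [0.4445, -0.2045, 0.2206]
eef_rot: [[0.178, -0.001, -0.984], [0.984, -0.001, 0.178], [-0.001, -1.0, 0.0]]
force: [-0.0, 0.8, 0.3]
grip_width: 0.0853
```

Run:
```python
from h import *
s=read_state();print(s["time"],s["position"],s["eef_rot"],s["joint_pos"],s["force"])
im=snapshot("wrist");cv2.imwrite("pics/w1.png",im)
c=cam("wrist",s);np.save("w1c.npy",np.array([s["position"],*s["eef_rot"]]))
print(proj(c,[(.444,-.206,.107),(.6375,-.1925,.107),(.4825,-.2135,.107)]))
```

```text
2.225 [ 0.4445 -0.2045  0.2206] [[ 0.1784 -0.0006 -0.984 ]
 [ 0.984  -0.001   0.1784]
 [-0.0011 -1.      0.0004]] [-0.5873  0.3076  1.6711 -0.0013  1.1628 -1.9782] [-0.0108  0.7628  0.3364]
[[280.8072 208.5234]
 [334.7662 410.9493]
 [280.2344 256.9783]]
```

View pics/w1.png

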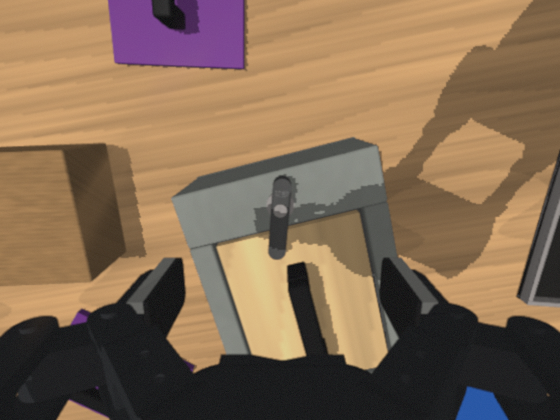

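The wrist view shows the near pivot at (281,209), matching the prediction of (280.8,208.5). The bar runs from (283,178) to (277,257).

Run:
```python
from h import *
s=read_state();c=cam("wrist",s)
P=plane(c,[(281,209),(283,178),(277.5,255)],.107);print(P)
d=P[2]-P[1];a=np.arctan2(d[1],d[0]);print(a)
go((P[0,0],P[0,1],.119),a+np.pi/2)
```

```text
[[ 0.4445 -0.206   0.107 ]
 [ 0.4217 -0.2003  0.107 ]
 [ 0.4806 -0.2153  0.107 ]]
-0.24934425466784005
shift cm [-0.13 10.16 -0.02] turn deg [-0.   4.  -0.1]
```

Call:
step_arm([
  [8.5,[-0.1,5,0],[0,4,0]],
  [8.5,[-0.1,8,0],[0,4,0]],
  [8.5,[-0.1,10.3,0],[0,4,0]],
  [8.5,[-0.1,10.3,0],[0,4,0]],
  [4,[-0.1,10.3,0],[0,4,0]],
  [1.6,[-0.1,10.3,0],[0,4,0]],
  [1.6,[-0.1,10.3,0],[0,4,0]],
  [1.6,[-0.1,10.3,0],[0,4,0]],
  [1.6,[-0.1,10.3,0],[0,4,0]],
  [1.6,[-0.1,10.3,0],[0,4,0]],
])

```text
time: 3.52
position: [0.4443, -0.2056, 0.1176]
eef_rot: [[0.246, -0.0, -0.969], [0.969, -0.001, 0.246], [-0.001, -1.0, 0.0]]
force: [0.5, -0.3, 0.2]
grip_width: 0.0158
```

Run:
```python
from h import *
s=read_state();print(s["time"],s["position"],s["force"],s["moment"],s["grip_width"])
cv2.imwrite("pics/w2.png",snapshot("wrist"))
go((.4445,-.206,.1176),0.07+np.pi/2-1.5)
```

```text
3.525 [ 0.4443 -0.2056  0.1176] [ 0.4572 -0.2504  0.1705] [-0.0378 -0.0066 -0.0084] 0.015837444883737378
shift cm [-0.03 -0.   -0.03] turn deg [ 0.  67.7 -0.1]
```

View pics/w2.png

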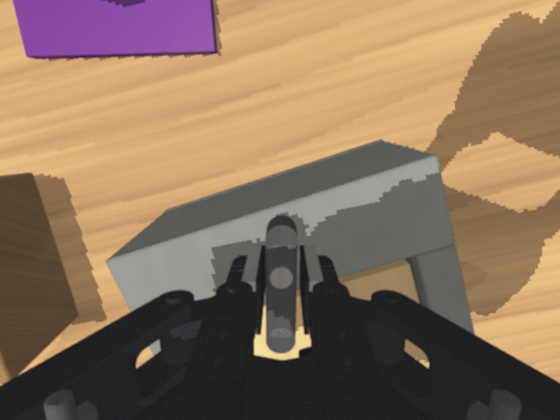

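The wrist view shows the near bar standing between the pads, with the pivot at (281,277). Next I turn it.

Call:
step_arm([
  [1.6,[0,0,0],[0,9,0]],
  [1.6,[0,0,0],[0,18,0]],
  [1.6,[0,0,0],[0,27,0]],
  [1.6,[0,0,0],[0,36,0]],
  [1.6,[0,0,0],[0,45,0]],
  [1.6,[0,0,0],[0,54,0]],
  [1.6,[0,0,0],[0,62,0]],
  [1.6,[0,0,0],[0,68,0]],
  [1.6,[0,0,0],[0,71,0]],
  [1.6,[0,0,0],[0,71,0]],
  [1.6,[0,0,0],[0,71,0]],
])

```text
time: 4.95
position: [0.4448, -0.2059, 0.1177]
eef_rot: [[0.997, 0.001, -0.083], [0.083, -0.002, 0.997], [0.0, -1.0, -0.002]]
force: [3.0, -1.7, -1.4]
grip_width: 0.0158
```

Run:
```python
from h import *
s=read_state();print(s["time"],s["position"],s["force"],s["moment"],s["grip_width"],s["joint_pos"])
cv2.imwrite("pics/w3.png",snapshot("wrist"))
```

```text
4.95 [ 0.4448 -0.2059  0.1177] [ 2.9944 -1.6766 -1.3909] [-0.1536 -0.4675  0.0172] 0.015828147266116595 [-0.5894  0.4385  1.8017 -0.0013  0.9    -0.6721]
```

View pics/w3.png

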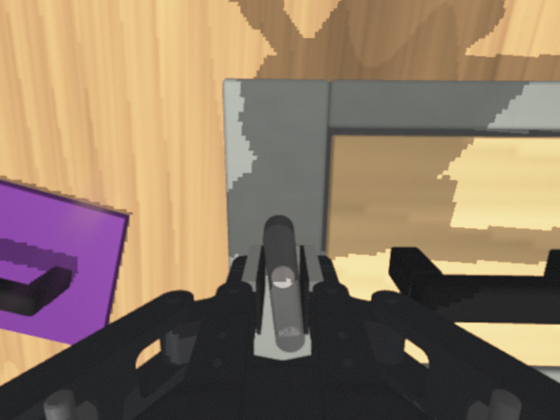

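The near bar now lies along the rim, at about -1.46 rad. I open only a little, since the handle is beside the finger, then lift and move over the far button.

Call:
step_arm([
  [2.6,[0,0,0],[0,71,0]],
  [2.6,[0,0,0],[0,0,0]],
])

```text
time: 5.25
position: [0.4442, -0.2056, 0.1175]
eef_rot: [[0.997, -0.001, -0.081], [0.081, -0.001, 0.997], [-0.001, -1.0, -0.001]]
force: [0.4, 0.3, -0.1]
grip_width: 0.0259
```

Call:
step_arm([
  [2.6,[0,-4,0],[0,0,0]],
  [2.6,[0,-9,0],[0,0,0]],
  [5,[0,-10.2,0],[0,0,0]],
  [8.5,[0,-10.2,0],[0,0,0]],
])

```text
time: 5.75
position: [0.4441, -0.2054, 0.2197]
eef_rot: [[0.997, -0.0, -0.082], [0.082, -0.001, 0.997], [-0.001, -1.0, -0.001]]
force: [-1.2, 0.1, -0.6]
grip_width: 0.0616
```

Run:
```python
from h import *
s=read_state();print(s["time"],s["position"])
im=snapshot("top");cv2.imwrite("pics/t2.png",cv2.resize(im[145:265,295:400],None,fx=5,fy=5,interpolation=cv2.INTER_CUBIC))
im=snapshot("wrist");cv2.imwrite("pics/w4.png",im)
go((.638,-.1925,.22),1.38)
```

```text
5.75 [ 0.4441 -0.2054  0.2197]
shift cm [19.49 -0.25 -0.34] turn deg [ -0.2 -74.4  -0.1]
```

View pics/w4.png

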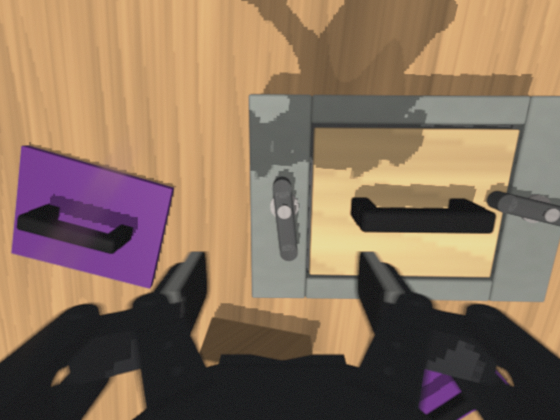

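The wrist view shows the near bar from (281,182) to (292,255), about 0.13 rad off the rim direction, so it is at about -1.44 and clear. On to the far button.

Call:
step_arm([
  [8.5,[5,0,0],[0,-10,0]],
  [8.5,[10,0,0],[0,-20,0]],
  [8.5,[15,0,-0.3],[0,-30,0]],
  [8.5,[19.5,0,-0.3],[0,-40,0]],
  [8.5,[19.5,0,-0.3],[0,-50,0]],
  [8.5,[19.5,0,-0.3],[0,-60,0]],
  [8.5,[19.5,0,-0.3],[0,-70,0]],
  [8.5,[19.5,0,-0.3],[0,-74.4,0]],
  [8.5,[19.5,0,-0.3],[0,-74.4,0]],
  [8.5,[19.5,0,-0.3],[0,-74.4,0]],
])

```text
time: 7.1
position: [0.6377, -0.192, 0.2163]
eef_rot: [[0.191, -0.005, -0.982], [0.982, 0.001, 0.191], [0.0, -1.0, 0.005]]
force: [0.5, 0.3, 0.5]
grip_width: 0.0847
```

Run:
```python
from h import *
s=read_state();print(s["time"],s["position"],s["eef_rot"])
im=snapshot("wrist");cv2.imwrite("pics/w5.png",im)
c=cam("wrist",s)
print(proj(c,[(.638,-.1925,.107)]))
```

```text
7.1 [ 0.6377 -0.192   0.2163] [[ 0.191  -0.0052 -0.9816]
 [ 0.9816  0.0014  0.1909]
 [ 0.0004 -1.      0.0053]]
[[282.0753 211.6028]]
```

View pics/w5.png

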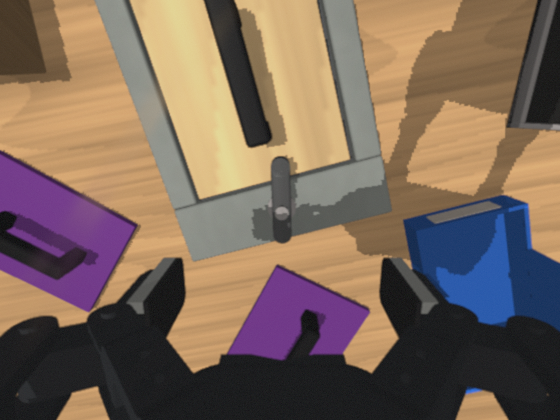

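The far pivot is at (282,213), matching the prediction, and the bar runs straight along the view from (281,158) to (282.5,240).

Run:
```python
from h import *
s=read_state();c=cam("wrist",s)
P=plane(c,[(282,213),(282.5,240),(281,158)],.107);print(P)
d=P[2]-P[1];a=np.arctan2(d[1],d[0]);print(a)
go((P[0,0],P[0,1],.1176),a-np.pi/2)
```

```text
[[ 0.6393 -0.1928  0.107 ]
 [ 0.6602 -0.1965  0.107 ]
 [ 0.5996 -0.1858  0.107 ]]
2.9665492387155603
shift cm [-0.06  9.9  -0.21] turn deg [-0.3 -1.   0. ]
```

Call:
step_arm([
  [8.5,[0,5,-0.1],[-0.3,-1,0]],
  [8.5,[0,8,-0.1],[-0.3,-1,0]],
  [8.5,[0,9.9,-0.1],[-0.3,-1,0]],
  [8.5,[0,9.9,-0.1],[-0.3,-1,0]],
  [4,[0,9.9,-0.1],[-0.3,-1,0]],
  [1.6,[0,9.9,-0.1],[-0.3,-1,0]],
  [1.6,[0,9.9,-0.1],[-0.3,-1,0]],
  [1.6,[0,9.9,-0.1],[-0.3,-1,0]],
  [1.6,[0,9.9,-0.1],[-0.3,-1,0]],
  [1.6,[0,9.9,-0.1],[-0.3,-1,0]],
])

```text
time: 8.4
position: [0.6383, -0.1921, 0.1176]
eef_rot: [[0.174, 0.0, -0.985], [0.985, 0.0, 0.174], [0.0, -1.0, -0.0]]
force: [-0.7, -0.2, 0.1]
grip_width: 0.0161
```

Run:
```python
from h import *
s=read_state();print(s["time"],s["position"],s["force"],s["moment"],s["grip_width"])
cv2.imwrite("pics/w6.png",snapshot("wrist"))
go((.6385,-.1926,.1176),0.07+np.pi/2-1.5)
```

```text
8.4 [ 0.6383 -0.1921  0.1176] [-0.7438 -0.201   0.0674] [-0.0039  0.01    0.0092] 0.016082344920771305
shift cm [-0.05  0.   -0.03] turn deg [ 0.  71.9  0. ]
```

View pics/w6.png

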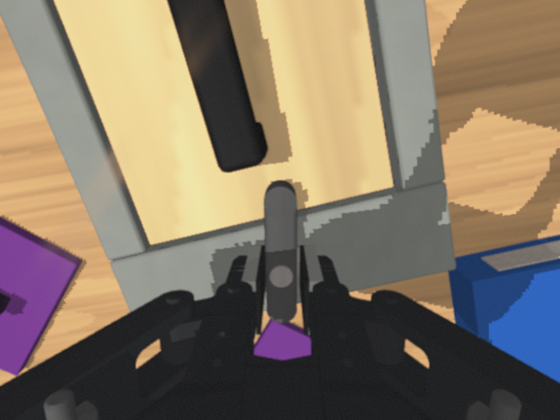

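The far bar is between the pads, with the pivot at (282,275). Turning.

Call:
step_arm([
  [1.6,[0,0,0],[0,9,0]],
  [1.6,[0,0,0],[0,18,0]],
  [1.6,[0,0,0],[0,27,0]],
  [1.6,[0,0,0],[0,36,0]],
  [1.6,[0,0,0],[0,45,0]],
  [1.6,[0,0,0],[0,54,0]],
  [1.6,[0,0,0],[0,63,0]],
  [1.6,[0,0,0],[0,71,0]],
  [1.6,[0,0,0],[0,75,0]],
  [1.6,[0,0,0],[0,75,0]],
  [1.6,[0,0,0],[0,75,0]],
  [2.6,[0,0,0],[0,73,0]],
  [2.6,[0,0,0],[0,73,0]],
])

```text
time: 10.07
position: [0.6382, -0.1917, 0.1175]
eef_rot: [[0.992, 0.0, -0.123], [0.123, 0.001, 0.992], [0.0, -1.0, 0.001]]
force: [-0.7, -0.2, -0.2]
grip_width: 0.0259
```

Call:
step_arm([
  [2.6,[0,-4,0],[0,0,0]],
  [2.6,[0,-9,0],[0,0,0]],
  [5,[0,-10.2,0],[0,0,0]],
  [5,[0,-10.2,0],[0,0,0]],
])

```text
time: 10.58
position: [0.6384, -0.1917, 0.2201]
eef_rot: [[0.992, 0.001, -0.124], [0.124, 0.0, 0.992], [0.001, -1.0, 0.0]]
force: [-0.2, -0.0, 0.0]
grip_width: 0.0502
```

Run:
```python
from h import *
s=read_state();print(s["time"],s["position"],s["force"])
im=snapshot("wrist");cv2.imwrite("pics/w7.png",im)
go((.5405,-.199,.22),0.07+np.pi/2)
```

```text
10.575 [ 0.6384 -0.1917  0.2201] [-0.2383 -0.0438  0.0042]
shift cm [-9.75 -0.13  0.46] turn deg [ -0.1 -86.9   0. ]
```

View pics/w7.png

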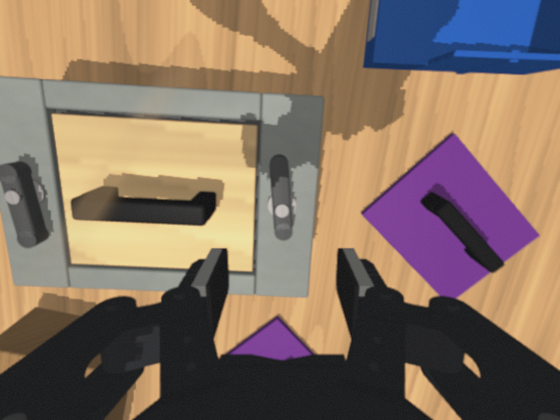

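Both bars lie along the rim: the far one runs (279,157)-(284,238) at about -1.43. Now to hover over the handle.

Call:
step_arm([
  [8.5,[-5,0,0.2],[0,-10,0]],
  [8.5,[-9.7,0,0.5],[0,-20,0]],
  [8.5,[-9.7,0,0.5],[0,-30,0]],
  [8.5,[-9.7,0,0.5],[0,-40,0]],
  [8.5,[-9.7,0,0.5],[0,-50,0]],
  [8.5,[-9.7,0,0.5],[0,-60,0]],
  [8.5,[-9.7,0,0.5],[0,-70,0]],
  [8.5,[-9.7,0,0.5],[0,-80,0]],
  [8.5,[-9.7,0,0.5],[0,-87,0]],
  [8.5,[-9.7,0,0.5],[0,-87,0]],
  [8.5,[-9.7,0,0.5],[0,-87,0]],
])

```text
time: 12.0
position: [0.5405, -0.1983, 0.2176]
eef_rot: [[-0.069, -0.003, -0.998], [0.998, 0.002, -0.069], [0.003, -1.0, 0.003]]
force: [0.3, -0.7, 0.5]
grip_width: 0.0852
```

Run:
```python
from h import *
s=read_state();print(s["time"],s["position"],s["eef_rot"])
im=snapshot("wrist");cv2.imwrite("pics/w8.png",im)
c=cam("wrist",s)
e=np.array([np.cos(.07),np.sin(.07),0])
for X in ((.541,-.199,.129),):print(proj(c,[X,X+.045*e,X-.045*e]))
m=(im.max(2)<45).astype(np.uint8);m[240:]=0
n,l,st,ce=cv2.connectedComponentsWithStats(m);print([(x[:5],y) for x,y in zip(st,ce) if x[4]>200])
```

```text
12.0 [ 0.5405 -0.1983  0.2176] [[-0.069  -0.003  -0.9976]
 [ 0.9976  0.0024 -0.069 ]
 [ 0.0026 -1.      0.0028]]
[[281.3528 220.2278]
 [281.4925 280.6255]
 [281.1958 152.9252]]
[(array([     0,      0,    560,    420, 231962], dtype=int32), array([278.1816, 209.5665])), (array([ 268,  150,   23,   90, 1881], dtype=int32), array([279.0564, 194.6757])), (array([ 523,  174,   37,   66, 1251], dtype=int32), array([547.0496, 217.1647]))]
```

View pics/w8.png

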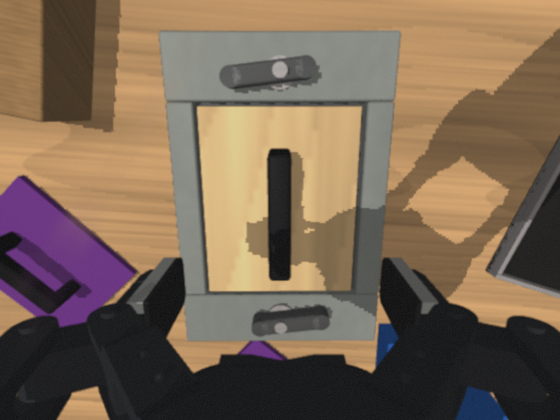

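Both buttons are aside and the handle bar is at column about 279.5, rows 150 to 280, about 1 mm from my estimate. Descending to grasp.

Run:
```python
from h import *
go((.5415,-.2,.124),0.07+np.pi/2)
```

```text
shift cm [-0.19  9.39 -0.09] turn deg [-0.1 -0.   0.1]
```

Call:
step_arm([
  [8.5,[-0.2,5,-0.1],[-0.1,0,0.1]],
  [8.5,[-0.2,8,-0.1],[-0.1,0,0.1]],
  [8.5,[-0.2,9.4,-0.1],[-0.1,0,0.1]],
  [8.5,[-0.2,9.4,-0.1],[-0.1,0,0.1]],
  [4,[-0.2,9.4,-0.1],[-0.1,0,0.1]],
  [2,[-0.2,9.4,-0.1],[-0.1,0,0.1]],
  [1,[-0.2,9.4,-0.1],[-0.1,0,0.1]],
  [0.5,[-0.2,9.4,-0.1],[-0.1,0,0.1]],
  [0.5,[-0.2,9.4,-0.1],[-0.1,0,0.1]],
  [0.5,[-0.2,9.4,-0.1],[-0.1,0,0.1]],
  [0.5,[-0.2,9.4,-0.1],[-0.1,0,0.1]],
])

```text
time: 13.42
position: [0.5418, -0.2002, 0.1245]
eef_rot: [[-0.069, 0.0, -0.998], [0.998, 0.0, -0.069], [0.0, -1.0, -0.0]]
force: [-1.0, 0.5, 5.5]
grip_width: 0.0149
```

Call:
step_arm([
  [0.5,[0,-0.5,0],[0,0,0]],
  [0.5,[0,-1,0],[0,0,0]],
  [0.5,[0,-1.6,0],[0,0,0]],
  [0.5,[0,-2.4,0],[0,0,0]],
  [0.5,[0,-3.5,0],[0,0,0]],
  [0.5,[0,-5,0],[0,0,0]],
  [0.5,[0,-6,0],[0,0,0]],
  [0.5,[0,-6,0],[0,0,0]],
])

```text
time: 14.42
position: [0.5423, -0.2004, 0.1857]
eef_rot: [[-0.069, 0.002, -0.998], [0.998, -0.001, -0.069], [-0.001, -1.0, -0.002]]
force: [0.2, -0.7, -3.9]
grip_width: 0.0149
```

Run:
```python
from h import *
s=read_state();print(s["time"],s["position"],s["force"],s["moment"],s["grip_width"])
im=snapshot("scene");cv2.imwrite("pics/s2.png",cv2.resize(im[100:320,150:400],None,fx=3,fy=2.7))
im=snapshot("wrist");cv2.imwrite("pics/w9.png",im)
a=.0
go((.5344,.1578,.19),-.242+np.pi/2)
```

```text
14.425 [ 0.5423 -0.2004  0.1857] [ 0.2335 -0.7015 -3.8826] [-0.0348 -0.0123  0.0147] 0.014850653585050819
shift cm [35.75 -0.55 -1.76] turn deg [-0.  17.8  0. ]
```

View pics/s2.png

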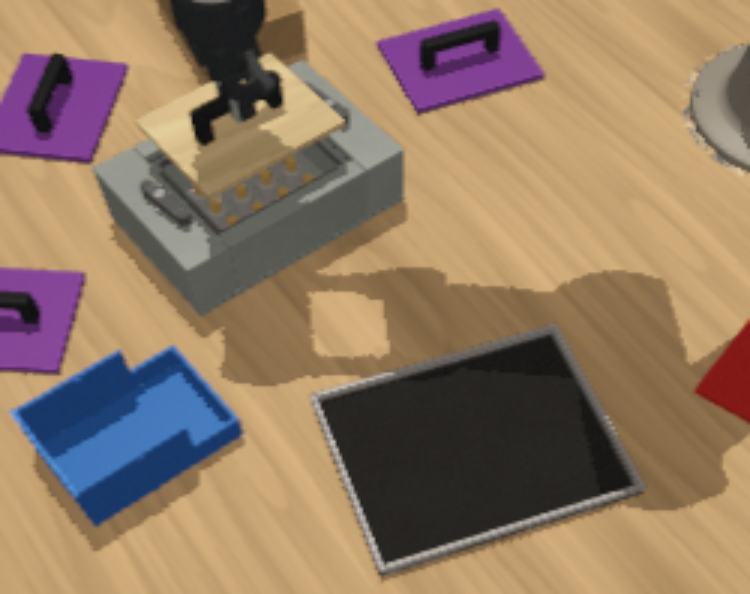

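View pics/w9.png

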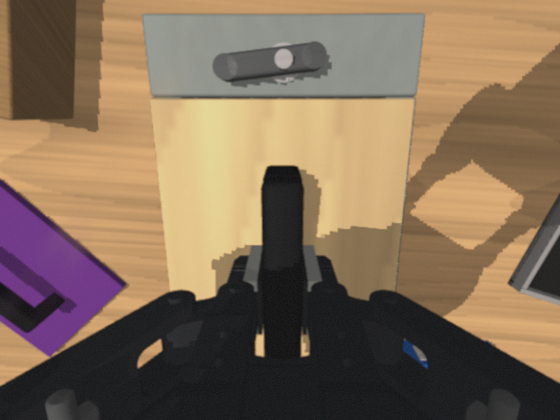

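The panel is out and level, and the near button is still aside. Now I carry it to the tray.

Call:
step_arm([
  [0.5,[3,-0.6,0],[0,1.5,0]],
  [0.5,[7,-0.6,-0.3],[0,3,0]],
  [0.5,[11,-0.6,-0.5],[0,5,0]],
  [0.5,[15,-0.6,-0.7],[0,7,0]],
  [0.5,[19,-0.6,-0.9],[0,9,0]],
  [0.5,[23,-0.6,-1.1],[0,11,0]],
  [0.5,[27,-0.6,-1.3],[0,13,0]],
  [0.5,[31,-0.6,-1.5],[0,15,0]],
  [0.5,[34,-0.6,-1.7],[0,17,0]],
  [0.5,[35.7,-0.6,-1.8],[0,17.8,0]],
  [0.5,[35.7,-0.6,-1.8],[0,17.8,0]],
  [0.5,[35.7,-0.6,-1.8],[0,17.8,0]],
])

```text
time: 16.02
position: [0.5346, 0.1567, 0.19]
eef_rot: [[0.239, -0.001, -0.971], [0.971, -0.0, 0.239], [-0.0, -1.0, 0.001]]
force: [1.3, -0.0, -3.9]
grip_width: 0.0148
```

Run:
```python
from h import *
s=read_state();print(s["time"],s["position"],s["force"],s["moment"],s["grip_width"])
im=snapshot("scene");cv2.imwrite("pics/s3.png",cv2.resize(im[100:320,150:400],None,fx=3,fy=2.7))
im=snapshot("wrist");cv2.imwrite("pics/w10.png",im)
go((.5344,.1578,.0505),-.242+np.pi/2)
```

```text
16.025 [0.5346 0.1567 0.19  ] [ 1.2882 -0.0329 -3.9283] [-0.0557  0.0045 -0.0225] 0.014835834252278154
shift cm [ 0.12 13.98  0.07] turn deg [-0. -0. -0.]
```

View pics/s3.png

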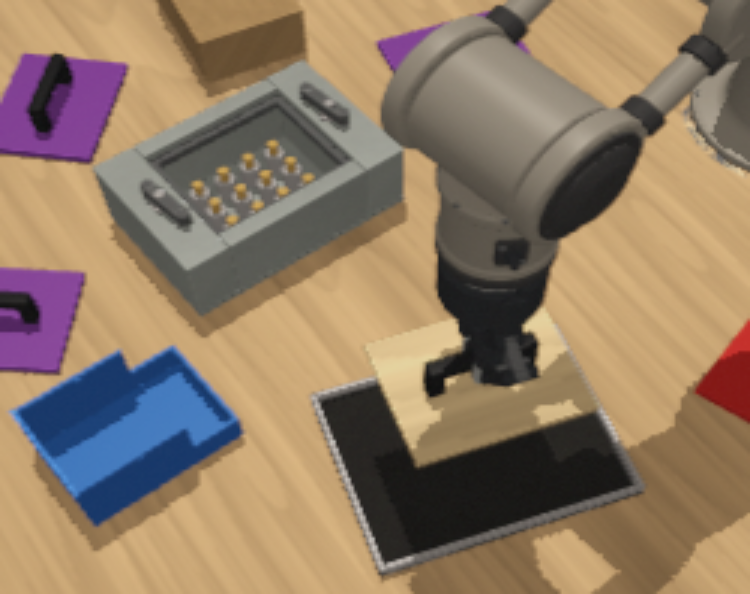

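View pics/w10.png

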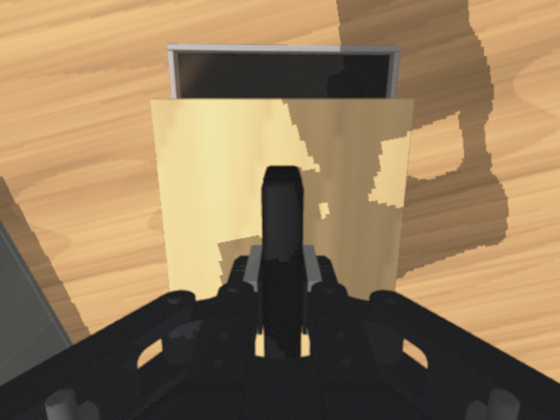

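The panel is centred over the tray and aligned with it, and both buttons are aside. Lowering slowly.

Call:
step_arm([
  [0.5,[0.1,2,0.1],[0,0,0]],
  [0.5,[0.1,4.5,0.1],[0,0,0]],
  [0.5,[0.1,7,0.1],[0,0,0]],
  [0.5,[0.1,9,0.1],[0,0,0]],
  [0.5,[0.1,10.5,0.1],[0,0,0]],
  [0.5,[0.1,11.5,0.1],[0,0,0]],
  [0.5,[0.1,12.2,0.1],[0,0,0]],
  [0.5,[0.1,12.8,0.1],[0,0,0]],
  [0.5,[0.1,13.2,0.1],[0,0,0]],
  [0.5,[0.1,13.5,0.1],[0,0,0]],
  [0.5,[0.1,13.7,0.1],[0,0,0]],
  [0.5,[0.1,13.8,0.1],[0,0,0]],
  [0.5,[0.1,13.8,0.1],[0,0,0]],
])

```text
time: 17.75
position: [0.534, 0.1577, 0.0523]
eef_rot: [[0.24, -0.0, -0.971], [0.971, 0.0, 0.24], [-0.0, -1.0, 0.0]]
force: [-0.4, 0.1, -2.8]
grip_width: 0.015
```

Call:
step_arm([
  [0.5,[0,0.1,0],[0,0,0]],
  [0.5,[0,0.1,0],[0,0,0]],
  [0.5,[0,0.15,0],[0,0,0]],
  [0.5,[0,0.2,0],[0,0,0]],
  [0.5,[0,0.2,0],[0,0,0]],
])

```text
time: 18.38
position: [0.534, 0.1577, 0.0505]
eef_rot: [[0.24, -0.0, -0.971], [0.971, 0.0, 0.24], [-0.0, -1.0, 0.0]]
force: [-1.6, -0.4, -0.3]
grip_width: 0.0148
```

Most of the weight has come off the wrist, so the panel is touching the floor. I ease down slightly and release.

Call:
step_arm([
  [0.5,[0,0.05,0],[0,0,0]],
  [0.5,[0,0.05,0],[0,0,0]],
  [1.8,[0,0.05,0],[0,0,0]],
  [2.5,[0,0.05,0],[0,0,0]],
  [4,[0,0.05,0],[0,0,0]],
  [6,[0,0.05,0],[0,0,0]],
  [6,[0,0.05,0],[0,0,0]],
  [6,[0,-2,0],[0,0,0]],
  [6,[0,-5,0],[0,0,0]],
  [6,[0,-10,0],[0,0,0]],
  [6,[0,-15,0],[0,0,0]],
  [6,[0,-15,0],[0,0,0]],
  [6,[0,-15,0],[0,0,0]],
])

```text
time: 20.0
position: [0.5337, 0.1576, 0.2]
eef_rot: [[0.24, -0.001, -0.971], [0.971, -0.0, 0.24], [-0.0, -1.0, 0.001]]
force: [-0.5, 0.2, -0.6]
grip_width: 0.06
```

Run:
```python
from h import *
s=read_state();print(s["time"],s["position"],s["force"],s["grip_width"])
im=snapshot("scene");cv2.imwrite("pics/s4.png",cv2.resize(im[100:320,150:400],None,fx=3,fy=2.7))
im=snapshot("wrist");cv2.imwrite("pics/w11.png",im)
```

```text
20.0 [0.5337 0.1576 0.2   ] [-0.4715  0.2493 -0.5562] 0.06002696925463428
```

View pics/s4.png

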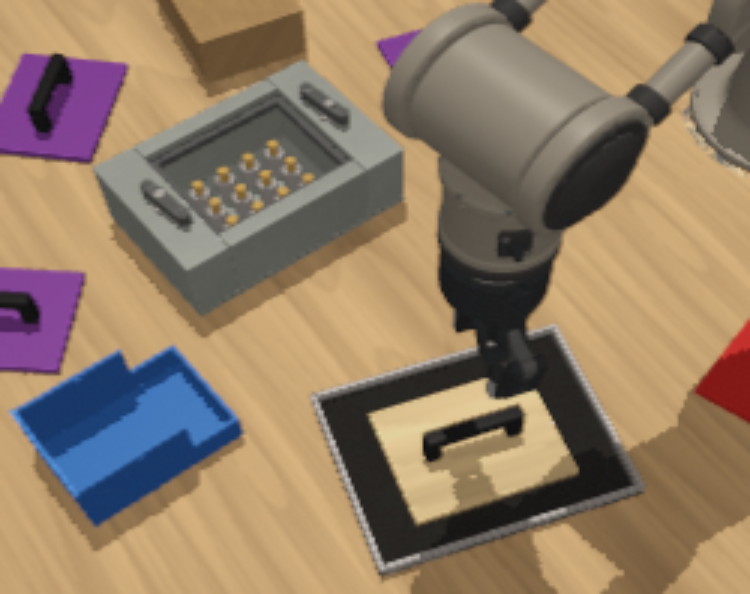

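View pics/w11.png

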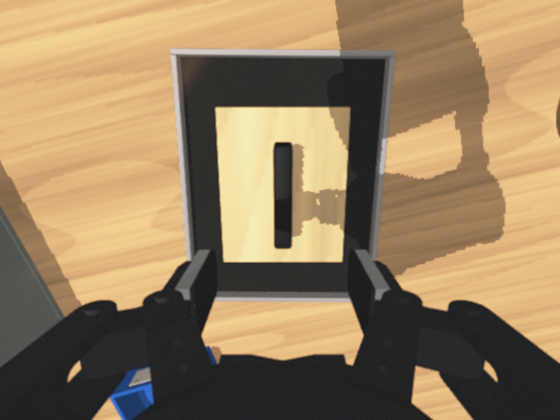

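The panel lies flat, handle up, in the middle of the tray (wrist view (283,185)). The gripper is clear above it and both buttons are aside. Handing in.

```bash
python3 -c "
from workcell import *
print(close_job())"
```

```text
the job is handed in; nothing more can be done
None
```

The job is handed in at about 20 s of the 72 s allowed. The plywood panel lies in the tray with both turn buttons aside.

- **Buttons:** I straddled each one with the jaws at its pivot and turned it with the panel still in its frame. From the pictures the near button ended at about -1.44 rad and the far one at about -1.43 rad.
- **Panel:** I lifted it level by the handle, carried it over, and lowered it slowly. The wrist had shed nearly all the panel's weight (3.9 N down to 0.3 N) before I opened the fingers.
- **Last checks:** The scene and wrist views show the panel flat, handle up and centred in the tray. The gripper stands clear with about 0.8 N on it, which is sensor noise. In the cropped scene view, the stock bin and the visible part of the carton look unmoved.
- **Not checked:** I read no exact tilt or position for the panel after release. I took no final full-bench picture, so the tape roll was not checked; the arm did not work near it.
- **One slip:** After turning the near button, one row held a wrong turn value. The tool may have swung up to about 10 degrees further and back with the jaws slightly open. Later pictures showed that button still clear of the panel.

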